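# Bring the vacuum rig back into service: two valve overrides, then the pump rocker

## Task

Bring the vacuum rig back into service: on the valve block, press the blue override button fully home, then the yellow one fully home, and after that press the green-striped end of the rocker on the grey switch box fully down, so that the pump is switched on. Leave the red button out, do not pick up, tip or shove the switch box, and leave the loose parts lying around where they are.

Things in the scene. Friction and masses are not known exactly. Their poses are not given: they have to be found in the camera images.
- manifold: Aluminium valve block fixed to the table, 130 x 180 x 25 mm, origin at the centre of its underside; three grey valves (100 x 42 mm) stand on it side by side along its y axis, in any order, each with a coloured override cap on top. Highest point of a valve other than its cap: 76 mm above the table.
- blue_top (a point): The blue override cap (press first). Cylinder 25 mm across standing 19 mm out of the dark collar (34 mm across) round its foot when out, axis vertical; neighbouring caps are 52 mm apart. The same valve's black coil, top 75 mm above the table, starts 34 mm from the cap's axis towards the block's +x. This point is the centre of the cap's top face (moves with the cap; 95 mm above the table when out, 87 mm when home).
- blue_cap (a joint): Push-in depth of the blue cap in m: starts at 0 to 0.001 (out), 0.008 is fully home, straight down. About 3 N of steady friction; no spring: it stays where it is left.
- yellow_top (a point): The yellow override cap (press second). Same shape and point as the blue one.
- yellow_cap (a joint): Push-in depth of the yellow cap in m: starts at 0 to 0.001 (out), 0.008 is fully home, straight down. About 3 N of steady friction; no spring: it stays where it is left.
- red_top (a point): The red override cap (leave alone). Same shape and point as the blue one.
- red_cap (a joint): Push-in depth of the red cap in m: starts at 0 to 0.001 (out), 0.008 is fully home, straight down. About 3 N of steady friction; no spring: it stays where it is left.
- switch_box: Loose grey switch box on rubber feet, 130 (x) x 80 (y) x 52 mm, 0.9 kg, origin at the centre of its underside. On top, in the middle, a white rocker paddle 70 mm long (along the box's x) and 30 mm wide, pivoting about the box's y axis at its middle, where its top face is 72 mm above the table. Its +x end bears a green stripe 24 mm long (on), its -x end a black one (off).
- rocker_on (a point): Point on the top face of the rocker, at its green end, 28 mm from the pivot towards the box's +x (7 mm in from the end). Moves with the rocker: up to 78 mm above the table when off, 66 mm when fully on.
- rocker (a joint): Angle of the rocker in rad: starts at 0 to 0.06 (off: green end up by 0.22 rad), 0.44 is fully on (green end down by 0.22 rad). Grows as the green end is pressed down. Friction of 0.06 N m (2 to 3 N at the green end), no spring: it stays where it is left.
- bolt_a: Bystander, loose, leave alone: steel hex bolt standing on its head, shank up; head 24 mm across and 9 high, 54 mm tall in all; stands 95 mm from the switch box's centre, beside it; origin at its underside's centre.
- bolt_b: Bystander, loose, leave alone: steel hex bolt standing on its head, 24 mm across, 54 mm tall, in front of the valve block; origin at its underside's centre.
- plug_a: Bystander, loose, leave alone: yellow plastic flanged plug on the table, flange 38 mm across, 22 mm tall, in front of the valve block; origin at its underside's centre.
- plug_b: Bystander, loose, leave alone: yellow plastic flanged plug on the table, flange 38 mm across, 22 mm tall, beside the valve block's left end; origin at its underside's centre.
- sprocket: Bystander, loose, leave alone: dark steel chain sprocket lying flat, 75 mm across, 23 mm tall; origin at its underside's centre.
- bearing: Bystander, loose, leave alone: green pillow-block bearing, foot 35 x 110 mm, 64 mm tall; origin at its underside's centre.
Mind the look-alikes: they are no part of the job. What is meant by the switch_box is not orange, and is the smaller of those in its own colour.

How it is judged (in metres and radians):
On the way, in this order (a step that is already met when the one before it is completed fails the run):
1. the blue override is fully home (value of joint blue_cap above 0.0065 m), for 0.1 s.
2. then the yellow override is fully home (value of joint yellow_cap above 0.0065 m), for 0.1 s.
3. then the rocker is fully over to the green end (value of joint rocker above 0.37 rad), for 0.1 s.
At the end, for the whole second after the job is handed in: Blue and yellow caps pushed in by at least 6.5 of their 8 mm, rocker at 0.37 rad or more of 0.44, red cap in by less than 3 mm; the switch box stands flat (within 0.05 rad), at rest, within 30 mm of its start, and every loose part within 25 mm of its start (value of joint each of blue_cap, yellow_cap above 0.0065 m and value of joint rocker above 0.37 rad and value of joint red_cap below 0.003 m and angle between switch_box's own z axis and vertical below 0.05 rad and linear speed of switch_box below 0.02 m/s and distance of switch_box from where it was at the start of the episode below 0.03 m and not (distance of any of bolt_a, bolt_b, plug_a, plug_b, sprocket, bearing from where it was at the start of the episode above 0.025 m)); the robot touches nothing.
It fails at once if the red override is pressed (value of joint red_cap above 0.003 m).
It fails at once if the switch box is lifted, tipped or shoved away (height (world z) of switch_box above 0.008 m or angle between switch_box's own z axis and vertical above 0.12 rad or distance of switch_box from where it was at the start of the episode above 0.03 m).
It fails at once if a loose part is lifted or moved (distance of any of bolt_a, bolt_b, plug_a, plug_b, sprocket, bearing from where it was at the start of the episode above 0.025 m).
It also fails if it takes over 43 s, if anything falls off the work surface, if the arm or the gripper's body presses on something with over 40 N, if the wrist force passes 120 N, or if a joint passes its speed limit or range.

## Robot

A 7-joint arm with a two-finger parallel gripper is mounted at the origin on the work surface. World frame = base frame: x ahead of the robot, y to its left, z up, the work surface at z = 0. Lengths are in mm, angles in rad, forces in N, time in s.
With the tool pointing down it reaches from about 425 to 950 mm from the base axis. Payload 16.7 kg.
Tool frame: the origin (TCP) lies between the finger pads; the fingertips stand 19 mm ahead of it and the grasp point (between the pads) is the TCP; y points along the fingers, z is the direction in which the jaws open and shut, and the axes are right-handed (so a half turn about y gives the same grasp; the last joint's range is limited). The gripper opens to 94 mm and grips with 3 to 60 N. Pads are 16 mm wide; open, the fingers measure 119 mm over their backs; the gripper's body (75 mm by 177 mm) begins 78 mm behind the grasp point.
Start: joints at [-1.391, 0.426, 0.074, 1.606, -0.034, 1.111, -0.067], TCP at [217.966, 638.801, 224.467] pointing down, gripper open.
Joint ranges: [-2.85, 2.85], [-0.5, 2.14], [-1.23, 1.37], [0.21, 2.46], [-1.02, 4.16], [0.16, 2.05], [-2.73, 2.73]. Speed limits (rad/s): [1.89, 1.89, 2.39, 2.39, 3.01, 3.01, 3.01].

## Interface

Orientations are given as a unit quaternion [x, y, z, w].
In Python, from cell import monitor, viewer, manip gives the robot as it stands. The module is installed in compiled form; this text tells all that it offers.
- The arm moves only by the tool move_arm, never from a script. Its argument "motion" is a list that holds one entry, the list of rows, each a list of 5 numbers: the closure, from -1 (fully open) to 1 (shut), then the shift along the tool's x, y, z in cm, then the turn about the tool's y in rad. A call has 1 to 8 rows; each row is the pose to reach, as a shift and turn from the pose commanded when the call began, along the tool's axes at that moment; what a row does not reach only later rows make up. A row lasts 1/10 s, in which the tool goes at most 50 mm and 8.59 degrees, less where a joint would pass 70% of its speed; a pose out of reach is approached as far as the arm can. A call with a gripper value outside its range is refused whole. The fingers move at their own pace and stop on an object; the grip force is fixed at half the most. Time passes only in rows, so rows that repeat a pose let the fingers close. It gives the time, the measured TCP pose, the force and the opening at its end, in the units of the state.
- monitor.sense(): the state, without advancing time (a new reading comes with each control period).
- viewer.camera(name): name is "scene" or "top" or "wrist"; returns (picture, depth): 400x640x3 uint8, red, green, blue; 400x640 float32, mm along the optical axis (not along the pixel's ray), 0 where there is no reading.
- viewer.get_calibration(name): a dict with "fx", "fy", "cx", "cy" (pixels), "dist_coeffs" ([k1, k2, p1, p2, k3] as OpenCV has them; the pictures are not rectified), "extrinsics" (4x4, takes a point from camera to world coordinates); the wrist camera has in their place "hand_eye" (4x4, takes a point from camera to tool coordinates, whose origin is the TCP and whose axes are the tool frame's). Camera axes: x right, y down, z forward; pixel columns grow to the right and rows downward; lengths in mm; the calibration is good to about 2 mm. A picture is of the moment at which its call begins: read the wrist's pose just before it. get_calibration takes no time and is no camera call.
- manip.job_done(): hands the job in, once; it reports no verdict.
The state is a dict: "t": time; "joints": joint angles; "joint_vel": joint speeds; "joint_efforts": joint torques, N m; "tool_pos": TCP position; "tcp_rot": TCP orientation; "force": force on the tool from outside, world axes, zero at the start; "ft_torque": the same for the moment, N m; "width": opening from 0.0 (shut) to 1.0 (fully open).
Only numpy, scipy, OpenCV 4.12 (cv2) and the standard library are available. Lean on these libraries where they do the work, as an engineer would, in place of code of your own. Each camera call takes 0.05 s, during which the arm holds its last target.

## Working session

There is one attempt and no reset: what is moved stays moved. The work goes in short steps, Python scripts to look and compute and a tool call to move; the robot and the scene stay as the last step left them, time stands still between calls to the robot, and variables do not carry over. Pictures are saved under pics/ and viewed, and the job is handed in when it is done.

Besides the shell and the picture viewer there is one more tool, called as a command line: name --argument value ..., lists and objects as JSON in quotes. move_arm: Moves the arm, as the interface text tells. Its arguments: {"type":"object","properties":{"motion":{"type":"array"}},"required":["motion"]}

```bash
mkdir -p pics
cat > h.py <<'E'
import numpy as np,cv2
from cell import monitor,viewer,manip
def snap(n,f):
    p,d=viewer.camera(n); cv2.imwrite(f'pics/{f}.png',p[:,:,::-1]); np.save(f'pics/{f}.npy',d); return p,d
def unp(n,u,v,d,T=None):
    c=viewer.get_calibration(n);K=np.array([[c['fx'],0,c['cx']],[0,c['fy'],c['cy']],[0,0,1]])
    q=cv2.undistortPoints(np.array([[[u,v]]],float),K,np.array(c['dist_coeffs']))[0,0]
    E=np.array(c['extrinsics']) if T is None else T
    return E,np.array([q[0],q[1],1.])
def pt(n,u,v,d,T=None):
    E,r=unp(n,u,v,d,T); return (E@np.append(r*d,1))[:3]
def plane(n,u,v,z,T=None):
    E,r=unp(n,u,v,0,T); R=E[:3,:3]@r; o=E[:3,3]; return o+R*(z-o[2])/R[2]
E
python3 - <<'E'
from h import *
s=monitor.sense();print(s)
snap('scene','s0');snap('top','t0')
for n in('scene','top'):print(viewer.get_calibration(n))
print(viewer.get_calibration('wrist'))
E
```

```text
{'t': 0.0, 'joints': array([-1.3915123 ,  0.42670447,  0.07382582,  1.60660676, -0.03408815,
        1.11081878, -0.06706406]), 'joint_vel': array([ 2.21710792e-03, -5.40558786e-06,  2.49383747e-03, -8.77369464e-04,
        1.13613561e-03, -2.43396805e-05, -1.54487528e-03]), 'joint_efforts': array([ 8.48598993e-04, -9.35824442e+01,  3.66649635e+00, -4.54177272e+01,
       -4.88556828e-02,  2.02738453e-02,  1.73244621e-04]), 'tool_pos': array([217.83288928, 638.43910555, 223.79333985]), 'tcp_rot': array([ 0.69802557, -0.11575001,  0.11566704, -0.69712508]), 'force': array([ 0.94959232,  0.01758979, -0.55758764]), 'ft_torque': array([-0.00477999, -0.02172478,  0.01362095]), 'width': 1.0013496660846248}
{'fx': 467.1734160619794, 'fy': 467.1734160619794, 'cx': 310.3543582820765, 'cy': 206.1462474605604, 'dist_coeffs': array([0.04115691, 0.        , 0.        , 0.        , 0.        ]), 'extrinsics': array([[ 7.35165581e-01,  5.90440206e-01, -3.33034428e-01,
         8.51729866e+02],
       [ 6.77886390e-01, -6.39408437e-01,  3.62804209e-01,
        -4.16188910e+02],
       [ 1.26916859e-
[... 541 characters left out ...]
5e-02, -9.77688356e-02, -9.95157857e-01,
         1.42465399e+03],
       [ 0.00000000e+00,  0.00000000e+00,  0.00000000e+00,
         1.00000000e+00]])}
{'fx': 303.72046544816897, 'fy': 303.72046544816897, 'cx': 321.3717080993506, 'cy': 197.67920497630612, 'dist_coeffs': array([-0.05021439,  0.        ,  0.        ,  0.        ,  0.        ]), 'hand_eye': array([[ 2.08589222e-04,  9.60715242e-01,  2.77535908e-01,
        -8.13932212e+01],
       [ 5.02885186e-04, -2.77535980e-01,  9.60715112e-01,
        -1.61473905e+02],
       [ 9.99999852e-01, -6.08261208e-05, -5.41020478e-04,
        -1.11133513e+00],
       [ 0.00000000e+00,  0.00000000e+00,  0.00000000e+00,
         1.00000000e+00]])}
```

View pics/s0.png

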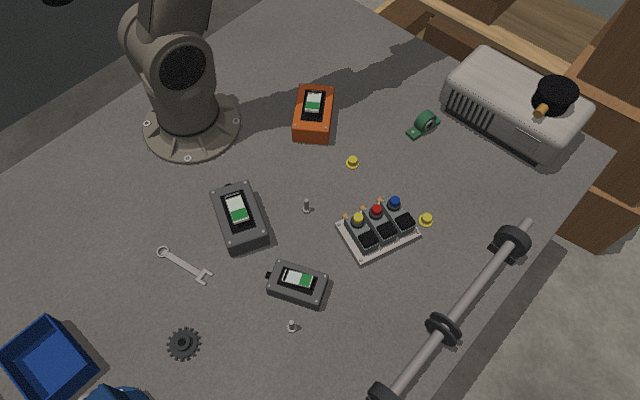

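View pics/t0.png

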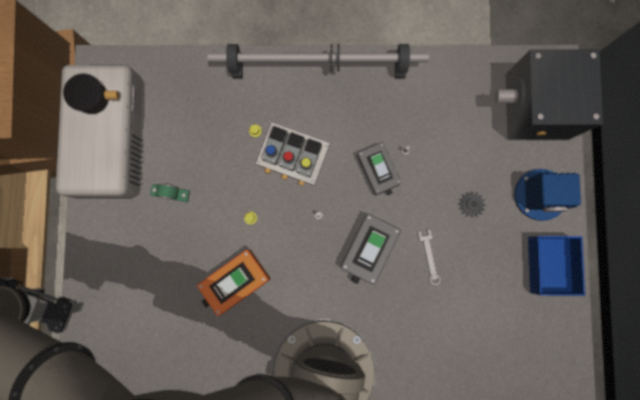

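The scene view shows three switch boxes: orange (313,113), large grey (238,215) and small grey (297,283). In the top view they are at (233,281), (371,247) and (378,167). The small grey one fits the description. The caps in the top view are blue (271,151), red (289,157) and yellow (306,163). I'll confirm both in enlarged crops and measure them.

```bash
cat > m.py <<'E'
from h import *
S=cv2.imread('pics/s0.png');T=cv2.imread('pics/t0.png')
a=cv2.resize(T[110:210,240:430],None,fx=4,fy=4,interpolation=cv2.INTER_CUBIC)
b=cv2.resize(S[180:320,255:435],None,fx=4,fy=4,interpolation=cv2.INTER_CUBIC)
cv2.imwrite('pics/ct0.png',a);cv2.imwrite('pics/cs0.png',b)
def tri(u1,u2):
    E1,r1=unp('top',*u1,0);E2,r2=unp('scene',*u2,0)
    d1=E1[:3,:3]@r1;d2=E2[:3,:3]@r2;o1=E1[:3,3];o2=E2[:3,3]
    k=np.linalg.lstsq(np.c_[d1,-d2],o2-o1,rcond=None)[0]
    p=o1+d1*k[0];q=o2+d2*k[1];return (p+q)/2,np.linalg.norm(p-q)
def blobs(I,roi,lo,hi,minA=8):
    x0,y0,x1,y1=roi;H=cv2.cvtColor(I[y0:y1,x0:x1],cv2.COLOR_BGR2HSV)
    m=cv2.inRange(H,lo,hi);n,l,st,c=cv2.connectedComponentsWithStats(m)
    return [(c[i]+[x0,y0],st[i,4],st[i,:4]+[x0,y0,0,0]) for i in range(1,n) if st[i,4]>=minA]
if __name__=='__main__':
  dT=np.load('pics/t0.npy');dS=np.load('pics/s0.npy')
  R={'blue':((105,120,50),(125,255,255)),'yellow':((22,130,90),(35,255,255)),'red':((0,150,70),(8,255,255)),'green':((45,100,60),(85,255,255))}
  for k,(lo,hi) in R.items():
    for n,I,d,roi in(('top',T,dT,(240,110,430,210)),('scene',S,dS,(255,180,435,320))):
      for c,A,st in blobs(I,roi,lo,hi):
        dd=d[int(round(c[1])),int(round(c[0]))]
        print(k,n,c.round(1),A,st,pt(n,c[0],c[1],dd).round(1))
E
python3 m.py
```

```text
blue top [270.2 149.6] 55 [266 146   9   8] [612.3 147.6  92.8]
blue scene [394.2 200.7] 87 [389 196  11  11] [614.3 144.6  92.9]
yellow top [254.9 130.3] 96 [250 125  11  11] [684.3 201.5  19.4]
yellow top [305.5 162.4] 52 [302 159   8   8] [576.5  50.4  95.8]
yellow scene [357.7 216.9] 76 [353 213  10   9] [577.4  50.5  91.5]
yellow scene [425.5 219.3] 137 [419 213  14  14] [689.5 195.7  21.3]
red top [287.7 155.9] 50 [284 152   8   8] [596.1  99.7  87.6]
red scene [376.3 208.3] 73 [372 204  10  11] [595.7  98.3  93. ]
green top [377.  158.9] 49 [373 156   9   7] [ 589.5 -146.2   80.1]
green scene [305.1 279. ] 108 [299 273  13  13] [ 586.9 -144.7   72.4]
```

View pics/ct0.png

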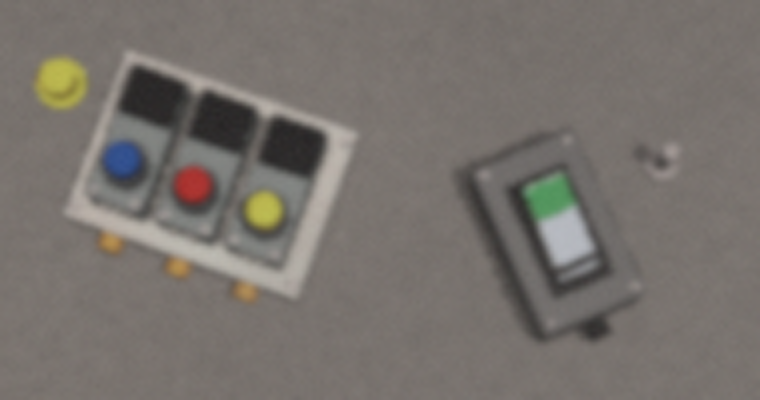

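View pics/cs0.png

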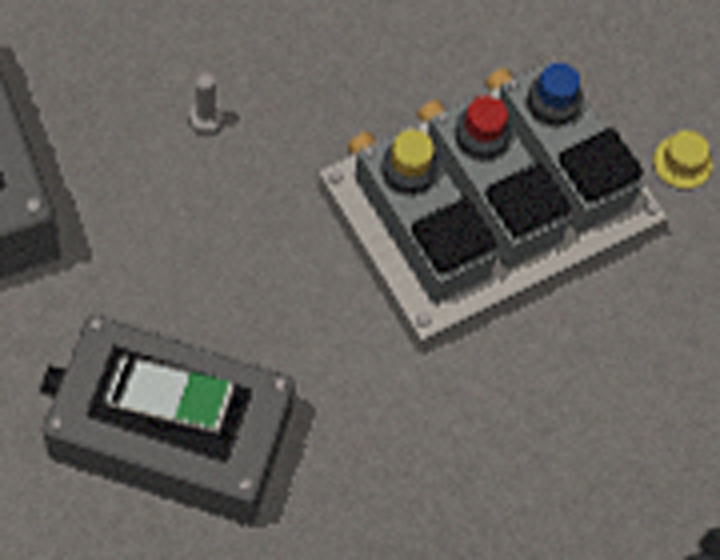

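Run:
```python
from m import *
from scipy.spatial.transform import Rotation as R
for n,a,b in(('blue',(270.2,149.6),(394.2,200.7)),('red',(287.7,155.9),(376.3,208.3)),('yel',(305.5,162.4),(357.7,216.9)),('green',(377,158.9),(305.1,279))):
    p,e=tri(a,b);print(n,p.round(1),round(e,1))
s=monitor.sense();print(R.from_quat(s['tcp_rot']).as_matrix().round(3))
```

```text
blue [613.2 148.   87.4] 0.6
red [595.2  99.4  91.1] 0.1
yel [577.3  50.5  91.4] 0.1
green [ 589.2 -146.5   80.4] 0.9
[[ 0.946 -0.     0.323]
 [-0.323 -0.001  0.946]
 [ 0.    -1.    -0.001]]
```

The crops confirm the small grey box (green stripe at its +x end) and the caps in the order blue, red, yellow from left to right. Cap spacing measures 51.8 mm against 52 in the text. Next I'll check obstacle heights along the travel path.

Run:
```python
from h import *
d=np.load('pics/t0.npy');ds=np.load('pics/s0.npy')
for u,v in((100,130),(135,190),(88,90),(60,195),(170,192)):print('top',u,v,d[v,u],pt('top',u,v,d[v,u]).round())
for u,v in((450,85),(520,60),(550,95),(570,120)):print('sc',u,v,pt('scene',u,v,ds[v,u]).round())
```

```text
top 100 130 1314.3514 [654. 594. 141.]
top 135 190 1368.764 [502. 523.  71.]
top 88 90 1270.2739 [745. 604. 195.]
top 60 195 2194.1465 [ 579. 1175. -744.]
top 170 192 1377.6951 [498. 429.  61.]
sc 450 85 [507. 526. 118.]
sc 520 60 [ 508. 1146. -223.]
sc 550 95 [735. 586. 197.]
sc 570 120 [807. 611. 137.]
```

move_arm --motion '[[[1, 0, 0, 0, 0], [1, 4, -1, -2.5, 0], [1, 8, -2, -5, 0], [1, 12, -2, -7.6, 0]]]'

```text
t: 0.5
tool_pos: [308.0, 527.2, 245.5]
tcp_rot: [-0.697, 0.115, -0.116, 0.698]
force: [1.3, 0.7, 0.1]
width: 0.695
```

move_arm --motion '[[[1, 4, 0, -2.5, 0], [1, 8, 0, -5.1, 0], [1, 12, 0, -7.6, 0], [1, 16, 0, -10.1, 0], [1, 20, 0, -12.7, 0], [1, 24, 0, -15.2, 0], [1, 28, 0, -17.7, 0], [1, 32, 0, -20.2, 0]]]'

```text
t: 1.3
tool_pos: [545.5, 231.9, 244.6]
tcp_rot: [-0.698, 0.116, -0.116, 0.698]
force: [0.9, 0.9, 1.3]
width: 0.019
```

Run:
```python
from h import *
print(monitor.sense())
snap('wrist','w1')
```

```text
{'t': 1.3, 'joints': array([-0.75580888,  0.27957566,  0.30072118,  1.78711889, -0.09250312,
        1.08841673,  0.8189796 ]), 'joint_vel': array([ 0.64330029,  0.21475325,  0.22970823, -0.24776144, -0.13139164,
        0.05715774,  0.90831962]), 'joint_efforts': array([ -7.15882346, -78.32671165,   4.88520965, -41.452986  ,
         0.56674311,   0.08390979,  -3.0024109 ]), 'tool_pos': array([545.49951165, 231.91824118, 244.61545737]), 'tcp_rot': array([-0.69751297,  0.11565631, -0.11572414,  0.69764403]), 'force': array([0.91340049, 0.86368023, 1.32064589]), 'ft_torque': array([ 0.08911239, -0.01291313, -0.02845176]), 'width': 0.019247921323780566}
```

View pics/w1.png

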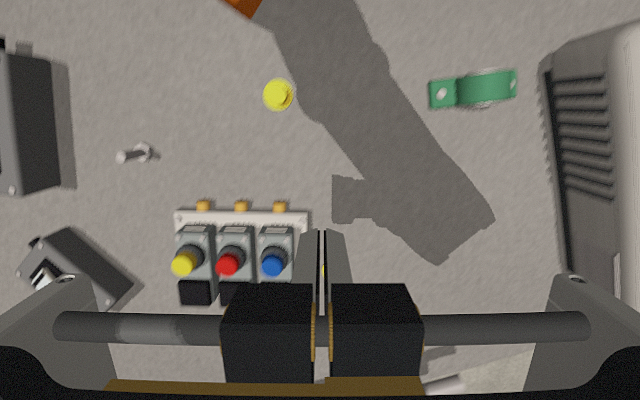

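The wrist view shows the three caps, yellow (183,263), red (229,265) and blue (272,264), on the valve block at left of the closed fingers. I'll compare them with the two fixed views now that the arm is still.

```bash
cat > w.py <<'E'
from m import *
from scipy.spatial.transform import Rotation as R
def wT():
    s=monitor.sense();T=np.eye(4);T[:3,:3]=R.from_quat(s['tcp_rot']).as_matrix();T[:3,3]=s['tool_pos']
    return T@np.array(viewer.get_calibration('wrist')['hand_eye']),s
C={'blue':((105,120,70),(125,255,255)),'yellow':((22,130,90),(35,255,255)),'red':((0,150,70),(8,255,255)),'green':((50,100,60),(85,255,255))}
def wl(f,z=95,minA=80,ks=C):
    T,s=wT();p,d=snap('wrist',f);I=p[:,:,::-1].copy()
    print('tcp',s['tool_pos'].round(1),'F',s['force'].round(1),'v',abs(s['joint_vel']).max().round(3))
    for k in ks:
        for c,A,st in blobs(I,(0,0,640,400),*C[k],minA):
            dd=d[int(c[1]),int(c[0])]
            print(k,c.round(1),A,'plane',plane('wrist',*c,z,T).round(1),'depth',pt('wrist',*c,dd,T).round(1))
E
python3 -c "
from w import *
wl('w2')"
```

```text
tcp [550.  224.5 244.8] F [ 1.9 -8.4 -0.9] v 0.155
blue [278.  257.7] 408 plane [608.8 150.1  95. ] depth [608.7 150.1  95.2]
yellow [282.9  86.3] 720 plane [439.4 222.   95. ] depth [431.8 215.4  23.6]
yellow [189.7 256.2] 449 plane [574.2  54.6  95. ] depth [574.2  54.6  95.1]
red [233.  257.3] 398 plane [591.7 101.6  95. ] depth [591.1 102.3  96.4]
green [480.   78.8] 2252 plane [494.9 406.1  95. ] depth [497.7 425.6  56.1]
```

move_arm --motion '[[[1, 4, 0, -2.5, 0], [1, 8, 2, -5, 0], [1, 8.3, 6, -5.2, 0], [1, 8.3, 9.5, -5.2, 0], [1, 8.3, 10, -5.2, 0], [1, 8.3, 10, -5.2, 0], [1, 8.3, 10, -5.2, 0], [1, 8.3, 10, -5.2, 0]]]'

```text
t: 2.2
tool_pos: [607.2, 158.2, 146.4]
tcp_rot: [-0.697, 0.115, -0.116, 0.698]
force: [-0.5, 1.0, -0.5]
width: 0.006
```

```bash
python3 -c "
from w import *
print(monitor.sense()['tool_pos'])
snap('scene','s1');snap('top','t1')
wl('w3')
S=cv2.imread('pics/s1.png')
cv2.imwrite('pics/cs1.png',cv2.resize(S[130:280,320:460],None,fx=4,fy=4,interpolation=cv2.INTER_CUBIC))"
```

```text
[607.20198088 158.23016621 146.41365985]
tcp [606.9 158.1 145.9] F [-0.4  0.2 -0.9] v 0.006
blue [311.6 223.2] 473 plane [604.  150.1  95. ] depth [604.  150.1  95.2]
yellow [317.5   4.9] 354 plane [467.9 201.7  95. ] depth [442.8 209.3   7.8]
yellow [180.  227.5] 1017 plane [575.3  54.4  95. ] depth [575.1  54.9  95.9]
yellow [386.3 246.1] 928 plane [640.2 198.1  95. ] depth [677.6 203.1  23.5]
red [245.6 229.4] 908 plane [592.7 101.4  95. ] depth [592.5 101.7  95.8]
green [549.7   5.7] 490 plane [513.2 344.4  95. ] depth [507.2 404.7  15.6]
green [  8.8 294.9] 453 plane [ 583.2 -120.9   95. ] depth [ 587.1 -143.    79.5]
```

View pics/cs1.png

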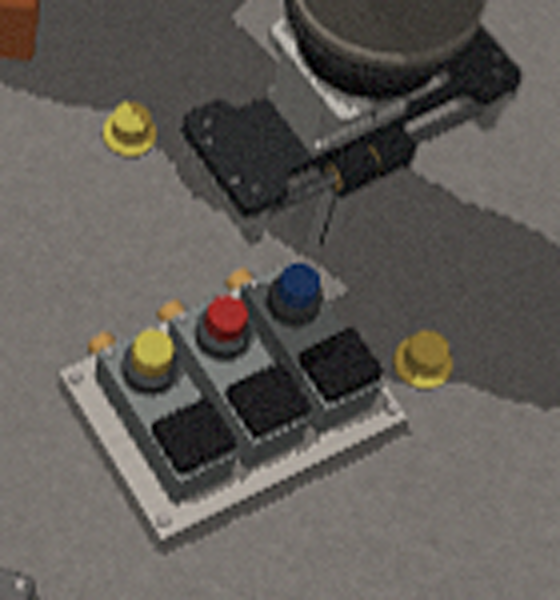

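View pics/w3.png

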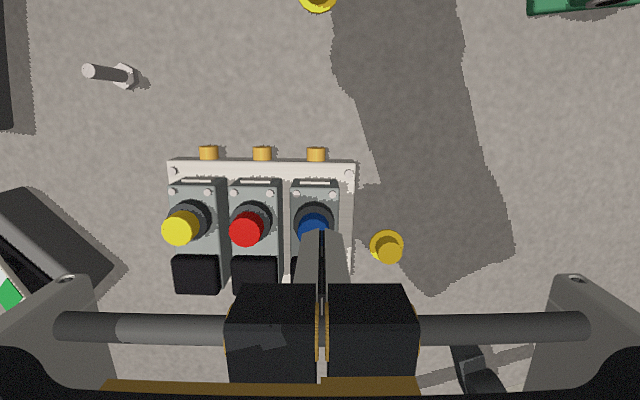

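The arm stopped 9 mm short of the blue cap, because I planned from a reading taken while it was still moving. I'll correct that and come down to just above the cap, then press slowly.

move_arm --motion '[[[1, 0.75, 0, -0.7, 0], [1, 0.75, 1, -0.7, 0], [1, 0.75, 2, -0.7, 0], [1, 0.75, 2.5, -0.7, 0], [1, 0.75, 2.5, -0.7, 0], [1, 0.75, 2.5, -0.7, 0]]]'

```text
t: 2.95
tool_pos: [611.1, 148.6, 119.2]
tcp_rot: [0.698, -0.116, 0.116, -0.697]
force: [0.8, -0.9, 0.1]
width: 0.002
```

```bash
python3 -c "
from w import *
print(monitor.sense()['tool_pos'])
snap('scene','s2')
wl('w4')
S=cv2.imread('pics/s2.png');W=cv2.imread('pics/w4.png')
a=cv2.resize(S[170:270,330:430],None,fx=4,fy=4,interpolation=cv2.INTER_CUBIC)
b=cv2.resize(W[150:300,160:310+90],(640*400//400*1,400))[:,:400*1] if 0 else cv2.resize(W[170:270,270:370],None,fx=4,fy=4)
cv2.imwrite('pics/c2.png',np.hstack([a,b]))"
```

```text
[611.12043931 148.61562885 119.22021908]
tcp [611.3 148.6 119.5] F [-0.3  0.   0.1] v 0.007
blue [323.6 223.4] 391 plane [601.7 152.1  95. ] depth [601.6 152.2  95.3]
yellow [172.5 232.2] 1315 plane [575.3  54.5  95. ] depth [574.9  55.7  96.8]
yellow [400.1 251.3] 1128 plane [637.5 194.6  95. ] depth [677.1 202.5  24. ]
red [246.7 234.3] 1155 plane [592.7 101.4  95. ] depth [592.6 101.4  95.1]
```

View pics/c2.png

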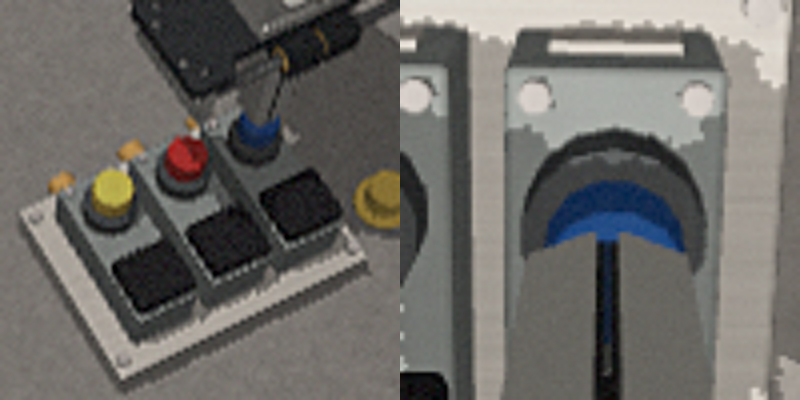

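The tip is over the blue cap: in the right crop the fingers at x≈607 sit over the cap centre at about 614. Pressing slowly.

move_arm --motion '[[[1, 0, 0.3, 0, 0], [1, 0, 0.5, 0, 0], [1, 0, 0.7, 0, 0], [1, 0, 0.9, 0, 0], [1, 0, 1.0, 0, 0], [1, 0, 1.0, 0, 0]]]'

```text
t: 3.65
tool_pos: [611.2, 148.5, 109.3]
tcp_rot: [0.698, -0.116, 0.116, -0.698]
force: [-0.1, -0.4, -0.1]
width: 0.005
```

move_arm --motion '[[[1, 0, 0.1, 0, 0], [1, 0, 0.2, 0, 0], [1, 0, 0.3, 0, 0], [1, 0, 0.3, 0, 0]]]'

```text
t: 4.05
tool_pos: [611.2, 148.5, 106.4]
tcp_rot: [0.698, -0.116, 0.116, -0.698]
force: [0.9, 0.9, 1.1]
width: 0.009
```

move_arm --motion '[[[1, 0, 0.1, 0, 0], [1, 0, 0.15, 0, 0], [1, 0, 0.15, 0, 0]]]'

```text
t: 4.35
tool_pos: [611.3, 148.5, 106.1]
tcp_rot: [-0.697, 0.116, -0.116, 0.698]
force: [-6.7, -0.5, 21.3]
width: 0.005
```

```bash
python3 -c "
from w import *
s=monitor.sense();print(s['tool_pos'],s['force'])
snap('scene','s3')
wl('w5',ks=['blue'])
S=cv2.imread('pics/s3.png');W=cv2.imread('pics/w5.png')
a=cv2.resize(S[170:270,330:430],None,fx=4,fy=4,interpolation=cv2.INTER_CUBIC)
b=cv2.resize(W[170:270,270:370],None,fx=4,fy=4)
cv2.imwrite('pics/c3.png',np.hstack([a,b]))"
```

```text
[611.34700058 148.51520138 106.105504  ] [-6.69399836 -0.52148556 21.34320463]
tcp [611.3 148.5 106.1] F [-6.8 -1.8 20.6] v 0.001
blue [323.7 225.6] 232 plane [598.3 153.2  95. ] depth [601.1 152.3  87.5]
```

View pics/c3.png

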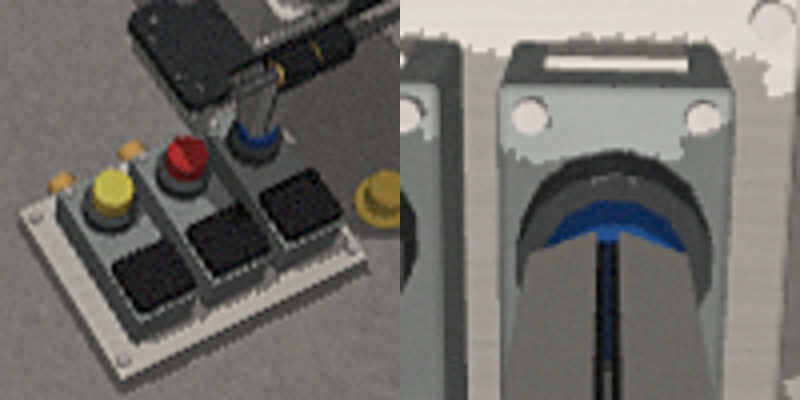

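Blue is home: the tip stopped at 87.1 mm with 21 N, and depth on the cap top reads 87.5. Now I'll lift clear of the red cap and move over yellow.

move_arm --motion '[[[1, 0, -2, 0, 0], [1, 0, -4.5, 0, 0], [1, 0, -4.5, -1, 0], [1, -0.1, -4.5, -5.5, 0], [1, -0.2, -4.5, -10.3, 0], [1, -0.2, -4.5, -10.3, 0], [1, -0.2, -2.5, -10.3, 0], [1, -0.2, -1.6, -10.3, 0]]]'

```text
t: 5.25
tool_pos: [575.2, 51.1, 119.6]
tcp_rot: [0.698, -0.116, 0.116, -0.697]
force: [-0.1, 1.2, 0.5]
width: 0.004
```

move_arm --motion '[[[1, 0, 0, 0, 0], [1, 0, 0, 0, 0], [1, 0, 0, 0, 0]]]'

```text
t: 5.55
tool_pos: [576.3, 51.8, 121.4]
tcp_rot: [-0.698, 0.116, -0.116, 0.698]
force: [0.3, 1.4, -0.7]
width: 0.004
```

```bash
python3 -c "
from w import *
s=monitor.sense();print(s['tool_pos'],s['force'])
snap('scene','s4')
wl('w6',minA=200)
S=cv2.imread('pics/s4.png');W=cv2.imread('pics/w6.png')
a=cv2.resize(S[170:270,330:430],None,fx=4,fy=4,interpolation=cv2.INTER_CUBIC)
b=cv2.resize(W[170:270,270:370],None,fx=4,fy=4)
cv2.imwrite('pics/c4.png',np.hstack([a,b]))"
```

```text
[576.3358059   51.84082906 121.39180172] [ 0.31041538  1.43663858 -0.72666914]
tcp [576.4  51.9 121.5] F [0.2 0.7 0.1] v 0.002
blue [465.9 232.6] 1065 plane [605.1 143.9  95. ] depth [608.8 146.2  88.3]
yellow [321.3 223. ] 428 plane [566.8  53.8  95. ] depth [566.9  53.8  94.8]
yellow [500.1 251.8] 1154 plane [627.3 164.2  95. ] depth [677.4 198.2  21.7]
red [396.6 235.8] 1095 plane [591.8  98.7  95. ] depth [591.7  98.6  95.3]
green [103.5 303.8] 243 plane [ 575.8 -120.7   95. ] depth [ 583.2 -139.5   77.1]
```

View pics/c4.png

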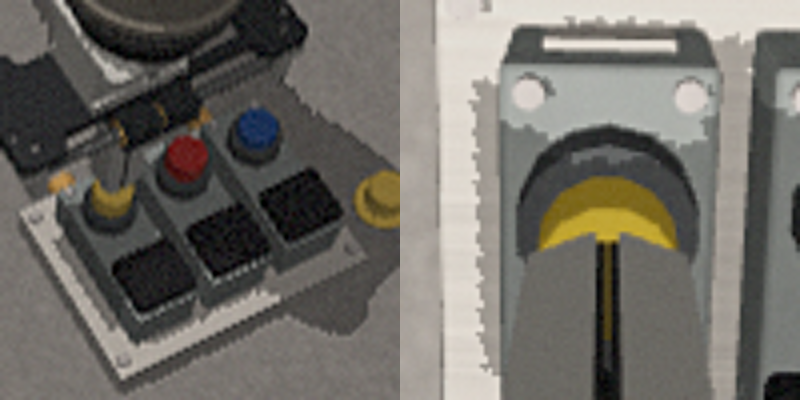

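View pics/w6.png

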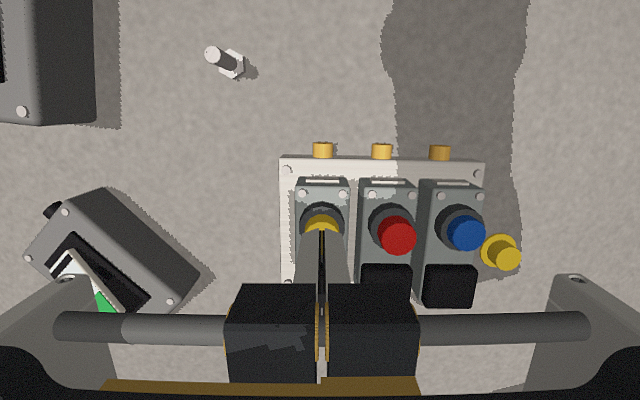

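The tip is centred on the yellow cap in the crops. Blue reads about 88 mm (in) and red 95 mm (out).

move_arm --motion '[[[1, 0, 0.4, 0, 0], [1, 0, 0.8, 0, 0], [1, 0, 1.0, 0, 0], [1, 0, 1.2, 0, 0], [1, 0, 1.4, 0, 0], [1, 0, 1.5, 0, 0], [1, 0, 1.5, 0, 0]]]'

```text
t: 6.35
tool_pos: [576.3, 51.8, 106.3]
tcp_rot: [-0.697, 0.116, -0.116, 0.698]
force: [-0.1, 1.5, 6.2]
width: 0.006
```

move_arm --motion '[[[1, 0, 0.1, 0, 0], [1, 0, 0.15, 0, 0], [1, 0, 0.15, 0, 0]]]'

```text
t: 6.65
tool_pos: [576.5, 51.8, 106.0]
tcp_rot: [-0.697, 0.116, -0.116, 0.698]
force: [-8.2, 0.2, 29.7]
width: 0.0
```

Yellow is home: the tip stopped at 87.0 mm with 30 N. Now I'll lift and stand off from the box for a wrist view of the rocker.

move_arm --motion '[[[1, 0, -2.5, 0, 0], [1, 0, -6, 0, 0], [1, 0, -9, -3, 0], [1, 0, -10, -7, 0], [1, 0, -10, -12, 0], [1, 0, -10, -16.5, 0], [1, 0, -10, -16.5, 0], [1, 0, -10, -16.5, 0]]]'

```text
t: 7.45
tool_pos: [522.2, -105.4, 204.5]
tcp_rot: [-0.697, 0.117, -0.116, 0.697]
force: [0.4, 0.6, -0.1]
width: 0.007
```

move_arm --motion '[[[1, -3, 0, 0, 0], [1, -3, 0, 0, 0], [1, -3, 0, 0, 0], [1, -3, 0, 0, 0]]]'

```text
t: 7.85
tool_pos: [495.1, -94.1, 204.5]
tcp_rot: [0.698, -0.115, 0.115, -0.698]
force: [0.7, -0.2, -0.2]
width: 0.006
```

```bash
python3 -c "
from w import *
snap('scene','s5');snap('top','t5')
wl('w7',z=76,minA=200)"
```

```text
tcp [494.9 -94.5 204.4] F [0.4 0.1 0.3] v 0.004
blue [579.1 227.4] 540 plane [616.4 152.8  76. ] depth [608.4 143.8  87.7]
blue [ 10.4 286.1] 459 plane [ 481.4 -475.2   76. ] depth [ 494.7 -559.5   15.8]
yellow [565.1  40.1] 1048 plane [427.4 159.7  76. ] depth [429.2 201.8  22.7]
yellow [484.  226.4] 565 plane [580.4  53.2  76. ] depth [573.9  48.3  87.6]
yellow [586.6 247.1] 314 plane [643.1 159.4  76. ] depth [684.3 201.1  23.1]
red [536.7 229.1] 616 plane [602.4 107.   76. ] depth [590.1  95.3  95.2]
green [219.7  78.1] 1729 plane [ 360.6 -147.2   76. ] depth [ 365.9 -139.9  102.9]
```

View pics/w7.png

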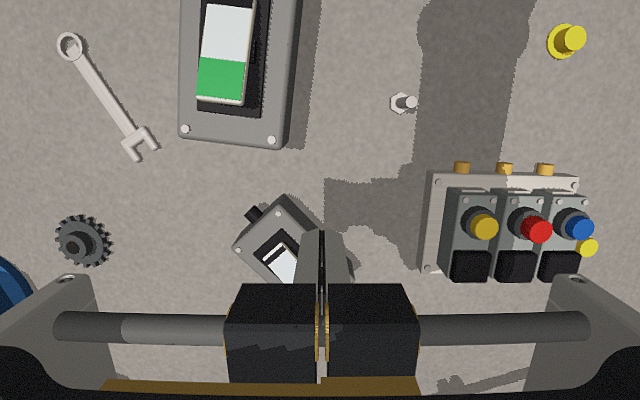

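View pics/s5.png

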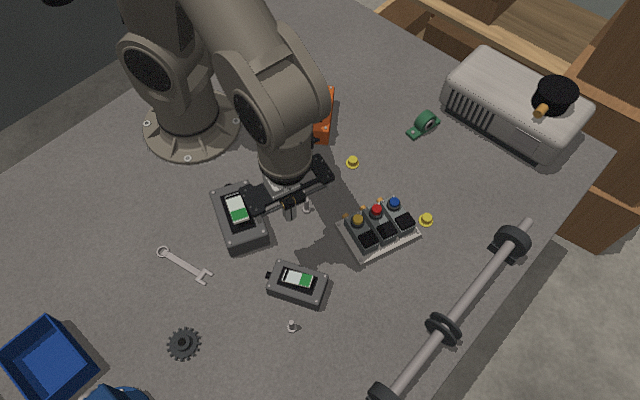

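The wrist depth check gives blue 87.7, yellow 87.6 and red 95.2 mm. The fingers hide the small box's green end in this view, so I'll measure the rocker from the scene and top views.

Run:
```python
from w import *
for n,f,roi in(('scene','s5',(270,262,325,300)),('top','t5',(362,148,395,190))):
    I=cv2.imread(f'pics/{f}.png');d=np.load(f'pics/{f}.npy');x0,y0,x1,y1=roi
    H=cv2.cvtColor(I[y0:y1,x0:x1],cv2.COLOR_BGR2HSV)
    g=cv2.inRange(H,*C['green']);w=cv2.inRange(H,(0,0,140),(180,60,255))
    for nm,m in(('g',g),('w',w)):
        k,l,st,c=cv2.connectedComponentsWithStats(m);i=1+st[1:,4].argmax()
        vs,us=np.where(l==i);P=np.array([pt(n,u+x0,v+y0,d[v+y0,u+x0]) for u,v in zip(us,vs)])
        z={'g':76,'w':71}[nm];cc=c[i]+[x0,y0]
        print(n,nm,st[i],cc.round(1),'depthmean',P.mean(0).round(1),'plane',plane(n,*cc,z).round(1))
    # rocker joint outline by minAreaRect
    m=cv2.morphologyEx(g|w,cv2.MORPH_CLOSE,np.ones((3,3)));k,l,st,c=cv2.connectedComponentsWithStats(m);i=1+st[1:,4].argmax()
    ct=max(cv2.findContours((l==i).astype(np.uint8),0,2)[0],key=cv2.contourArea)
    Q=np.array([plane(n,u+x0,v+y0,74)[:2] for u,v in ct[:,0]],np.float32)
    r=cv2.minAreaRect(Q);print('rect',r);print(cv2.boxPoints(r).round(1).tolist())
    cv2.imwrite(f'pics/r{n}.png',cv2.resize(I[y0-15:y1+15,x0-15:x1+15],None,fx=6,fy=6,interpolation=cv2.INTER_CUBIC))
```

```text
scene g [ 29  11  13  13 110] [305.1 279.1] depthmean [ 590.  -147.9   84.1] plane [ 587.9 -145.7   76. ]
scene w [ 15   8  17  15 169] [293.4 277.2] depthmean [ 563.3 -158.7   69.2] plane [ 563.8 -159.2   71. ]
rect ((571.7554931640625, -155.16464233398438), (66.35437774658203, 30.19879150390625), 29.62601661682129)
[[535.5, -158.39999389648438], [550.4000244140625, -184.6999969482422], [608.0999755859375, -151.89999389648438], [593.0999755859375, -125.5999984741211]]Traceback (most recent call last):
  File "<stdin>", line 7, in <module>
ValueError: attempt to get argmax of an empty sequence
```

View pics/rscene.png

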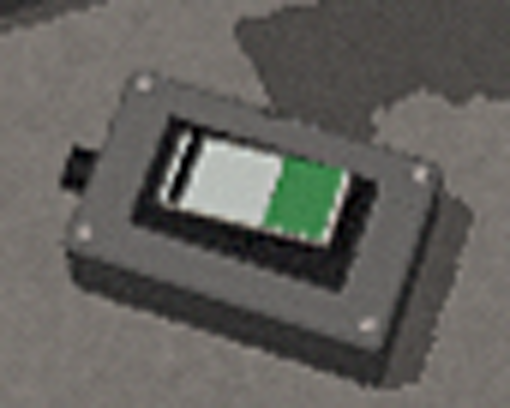

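Run:
```python
from w import *
P=[plane('scene',u/6+255,v/6+247,52)[:2] for u,v in((145,83),(420,174),(367,325),(84,233))]
P=np.array(P);print(P.round(1),P.mean(0));a=(P[1]+P[2]-P[0]-P[3])/2;b=(P[1]+P[0]-P[2]-P[3])/2
th=np.arctan2(a[1],a[0]);print(np.linalg.norm(a),np.linalg.norm(b),np.degrees(th),np.degrees(np.arctan2(b[1],b[0])))
# top t0
T=cv2.imread('pics/t0.png');c,A,st=blobs(T,(362,148,395,190),*C['green'])[0];print('top green',plane('top',*c,76))
H=cv2.cvtColor(T,cv2.COLOR_BGR2HSV);m=cv2.inRange(H,(0,0,140),(180,60,255));m[:148]=0;m[190:]=0;m[:,:362]=0;m[:,395:]=0
k,l,s,c=cv2.connectedComponentsWithStats(m);i=1+s[1:,4].argmax();print('top white',s[i],plane('top',*c[i],71))
u=np.array([np.cos(th),np.sin(th)]);print('on pt from centre',P.mean(0)+28*u,'from green scene',np.array([587.9,-145.7])+5*u)
```

```text
[[ 505.5 -147.6]
 [ 610.5 -102.4]
 [ 635.9 -160.8]
 [ 531.7 -207.5]] [ 570.88306563 -154.56195785]
114.23330637970388 64.55836365159055 23.732651945533703 113.59620275365411
top green [ 590.26904927 -146.60562813   76.        ]
top white [375 161  13  15 129] [ 564.36488957 -157.98995225   71.        ]
on pt from centre [ 596.5152003  -143.29281094] from green scene [ 592.47716691 -143.68765234]
```

The box centre is about (571,-155) with its axis at 23.7°. The screw rectangle checks as square, and scene and top agree on the green stripe to 2.5 mm. The press point is about (595,-144). I'll move above it and turn the tool to line up with the rocker.

move_arm --motion '[[[1, 3, 0, -0.5, -0.14], [1, 6.5, 0, -1, -0.28], [1, 11, 0, -1.5, -0.42], [1, 11, 2, -1.5, -0.56], [1, 11, 4, -1.5, -0.7], [1, 11, 6, -1.5, -0.74], [1, 11, 7.5, -1.5, -0.74], [1, 11, 7.5, -1.5, -0.74]]]'

```text
t: 8.8
tool_pos: [592.7, -144.4, 127.4]
tcp_rot: [-0.692, -0.143, 0.145, 0.693]
force: [0.1, -0.1, 0.9]
width: 0.005
```

move_arm --motion '[[[1, 0, 0, 0, 0], [1, 0, 0, 0, 0], [1, 0, 0, 0, 0]]]'

```text
t: 9.1
tool_pos: [594.2, -144.5, 130.4]
tcp_rot: [0.692, 0.145, -0.144, -0.692]
force: [-0.4, 0.7, 0.3]
width: 0.006
```

```bash
python3 -c "
from w import *
T,s=wT();print(R.from_quat(s['tcp_rot']).as_matrix().round(3))
snap('scene','s6')
wl('w8',z=76,minA=200,ks=['green'])
S=cv2.imread('pics/s6.png');W=cv2.imread('pics/w8.png')
a=cv2.resize(S[230:330,250:350],None,fx=4,fy=4,interpolation=cv2.INTER_CUBIC)
b=cv2.resize(W[150:250,270:370],None,fx=4,fy=4)
cv2.imwrite('pics/c6.png',np.hstack([a,b]))"
```

```text
[[ 0.917  0.001 -0.399]
 [ 0.399 -0.     0.917]
 [ 0.001 -1.    -0.001]]
tcp [ 594.  -144.5  130.3] F [-0.4 -0.1 -0.8] v 0.003
green [322.6 214.7] 1147 plane [ 588.1 -146.9   76. ] depth [ 587.7 -147.1   77.2]
```

View pics/c6.png

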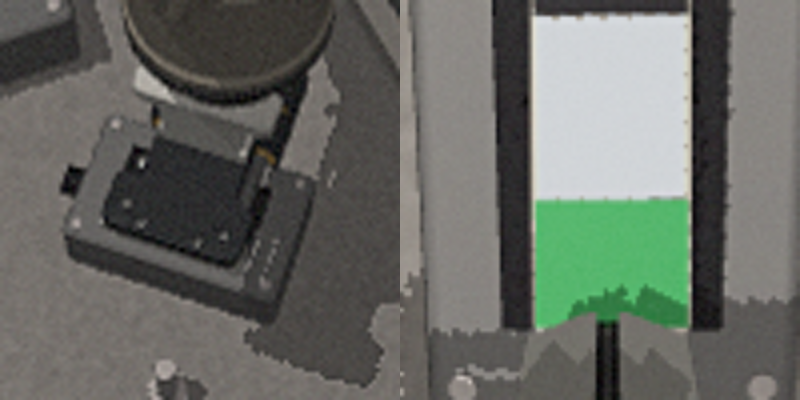

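View pics/w8.png

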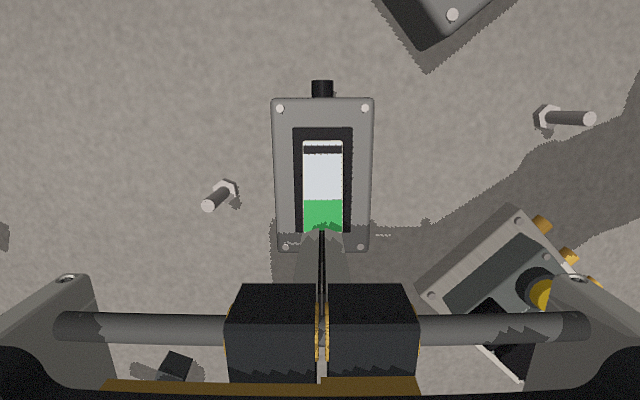

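```bash
python3 -c "
from w import *
T,s=wT();u=T[:3,:3]@[0,1,0]
tx=np.array([.917,.399])
b=plane('wrist',323.3,199.5,74.5,T)[:2];e=plane('wrist',323.3,153.5,66,T)[:2]
print(b,'target',b+17*tx,'whitestart',e,np.linalg.norm(b-e))"
```

```text
[ 577.21195323 -150.94531475] target [ 592.80095323 -144.16231475] whitestart [ 546.8593345 -164.1775397] 33.11152731500084
```

The wrist view puts the press point at (592.8,-144.2), and the TCP is at (594.0,-144.5), so I'll go straight down.

move_arm --motion '[[[1, 0, 1, 0, 0], [1, 0, 2, 0, 0], [1, 0, 2.7, 0, 0], [1, 0, 3.1, 0, 0], [1, 0, 3.3, 0, 0], [1, 0, 3.5, 0, 0], [1, 0, 3.7, 0, 0], [1, 0, 3.8, 0, 0]]]'

```text
t: 10.0
tool_pos: [593.8, -144.4, 91.5]
tcp_rot: [0.692, 0.144, -0.144, -0.692]
force: [-0.3, 1.4, 2.7]
width: 0.006
```

move_arm --motion '[[[1, 0, 0.15, 0, 0], [1, 0, 0.25, 0, 0], [1, 0, 0.35, 0, 0], [1, 0, 0.4, 0, 0], [1, 0, 0.4, 0, 0]]]'

```text
t: 10.5
tool_pos: [593.6, -144.6, 87.5]
tcp_rot: [0.692, 0.144, -0.144, -0.692]
force: [-1.3, 0.7, 4.0]
width: 0.007
```

move_arm --motion '[[[1, 0, 0.1, 0, 0], [1, 0, 0.15, 0, 0], [1, 0, 0.15, 0, 0]]]'

```text
t: 10.8
tool_pos: [593.6, -144.6, 86.6]
tcp_rot: [-0.692, -0.144, 0.144, 0.692]
force: [-6.1, 0.4, 14.7]
width: 0.01
```

move_arm --motion '[[[1, 0, 0.05, 0, 0], [1, 0, 0.05, 0, 0], [1, 0, 0.05, 0, 0]]]'

```text
t: 11.1
tool_pos: [593.7, -144.7, 86.4]
tcp_rot: [-0.692, -0.144, 0.144, 0.692]
force: [-7.7, 1.2, 20.6]
width: 0.005
```

move_arm --motion '[[[1, 0, -1, 0, 0], [1, 0, -4, 0, 0], [1, 0, -8, 0, 0], [1, -5, -11, 0, 0], [1, -10, -11, 0, 0], [1, -14, -11, 0, 0], [1, -14, -11, 0, 0], [1, -14, -11, 0, 0]]]'

```text
t: 11.9
tool_pos: [464.9, -200.9, 196.1]
tcp_rot: [0.692, 0.144, -0.143, -0.692]
force: [1.0, 0.7, -0.3]
width: 0.004
```

move_arm --motion '[[[1, 0, 0, 6, 0], [1, 0, 0, 6, 0], [1, 0, 0, 6, 0], [1, 0, 0, 6, 0], [1, 0, 0, 6, 0], [1, 0, 0, 6, 0]]]'

```text
t: 12.5
tool_pos: [441.7, -146.1, 195.4]
tcp_rot: [0.692, 0.144, -0.144, -0.692]
force: [0.2, -0.4, -0.1]
width: 0.003
```

```bash
python3 -c "
from w import *
snap('scene','s7');snap('top','t7')
wl('w9',z=68,minA=100)
I=cv2.imread('pics/s7.png')
cv2.imwrite('pics/c7.png',cv2.resize(I[180:320,255:435],None,fx=4,fy=4,interpolation=cv2.INTER_CUBIC))
d=np.load('pics/s7.npy')
x0,y0,x1,y1=285,262,325,300
P=[pt('scene',x,y,d[y,x]) for c,A,st in blobs(I,(x0,y0,x1,y1),*C['green']) for y in range(st[1],st[1]+st[3]) for x in range(st[0],st[0]+st[2])]
print('green mean',np.mean(P,0))
Q=[plane('scene',u/6+255,v/6+247,52)[:2] for u,v in((145,83),(420,174),(367,325),(84,233))]
a=cv2.imread('pics/s5.png').astype(int)[240:340,255:345];b=I.astype(int)[240:340,255:345];cv2.imwrite('pics/diff.png',cv2.resize(np.abs(a-b).astype(np.uint8),None,fx=5,fy=5))
"
```

```text
tcp [ 441.5 -145.9  195.3] F [0.7 0.6 0.3] v 0.005
yellow [567.6 269.8] 170 plane [410.3 137.4  68. ] depth [419.9 206.5   5. ]
yellow [431.1 368.4] 416 plane [587.8  62.3  68. ] depth [572.4  45.5  88.1]
red [458.9 388.4] 182 plane [602.8 112.1  68. ] depth [586.3  91.8  88.2]
green [365.3 129.5] 1668 plane [ 365.9 -134.9   68. ] depth [ 366.  -140.1  101.8]
green mean [ 587.20134572 -145.42251322   65.09687423]
```

View pics/c7.png

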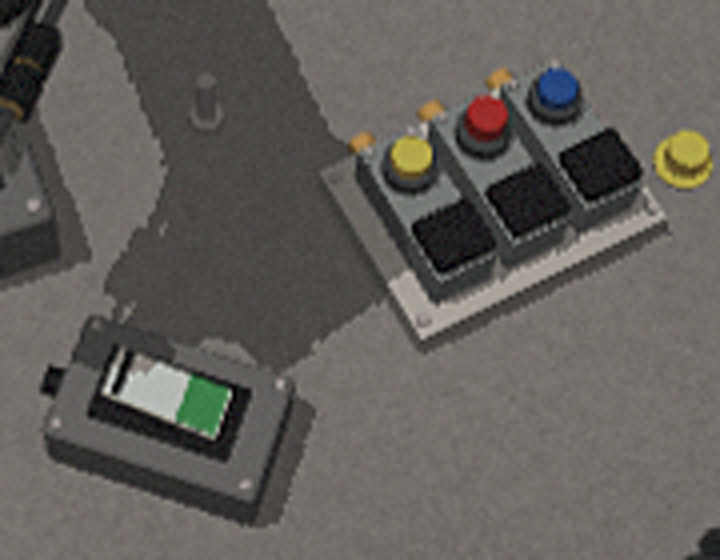

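View pics/w9.png

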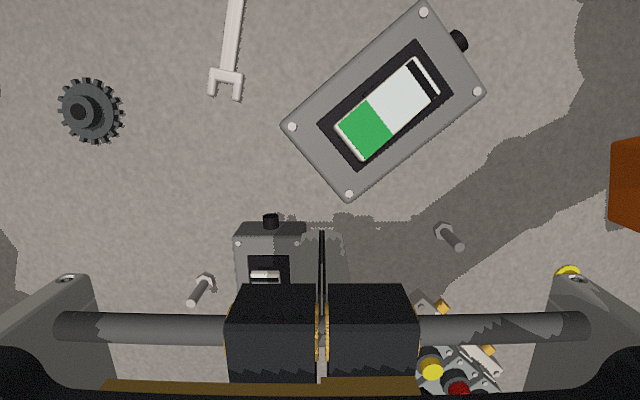

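View pics/s7.png

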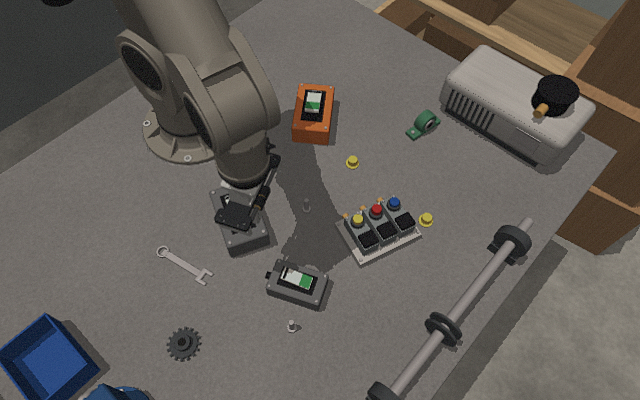

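In the scene view the rocker is tipped to the green end, blue and yellow are low, red is out, and the box and loose parts have not moved. The wrist reading on red (88.2) falls on a cap partly hidden by the gripper, so I'll get a clear view of the rocker and caps before handing in.

move_arm --motion '[[[1, 4, -1, -1.5, 0], [1, 8, -1, -3, 0], [1, 12, -1, -4.5, 0], [1, 17, -1, -6, 0], [1, 17, -1, -6, 0], [1, 17, -1, -6, 0], [1, 17, -1, -6, 0]]]'

```text
t: 13.35
tool_pos: [620.2, -133.1, 205.2]
tcp_rot: [0.692, 0.144, -0.144, -0.692]
force: [-0.1, -0.2, 0.4]
width: 0.003
```

```bash
python3 -c "
from w import *
T,s=wT();p,d=snap('wrist','w10');I=p[:,:,::-1].copy();print(s['tool_pos'],s['force'])
for c,A,st in blobs(I,(0,0,640,400),*C['green'],100)+blobs(I,(0,0,640,400),*C['red'],100)+blobs(I,(0,0,640,400),*C['yellow'],100)+blobs(I,(0,0,640,400),*C['blue'],100):
    Z=[pt('wrist',x,y,d[y,x],T) for y in range(int(c[1])-4,int(c[1])+5) for x in range(int(c[0])-4,int(c[0])+5)]
    print(c.round(),A,np.median(Z,0).round(1))
"
```

```text
[ 620.22991363 -133.11226125  205.22949293] [-0.12840611 -0.1879053   0.36842796]
[322. 159.] 627 [ 587.4 -147.4   69.5]
[535. 263.] 561 [592.8  92.   95.5]
[630. 153.] 520 [434.1 201.2  10.9]
[503. 229.] 551 [576.2  45.4  88.2]
```

View pics/w10.png

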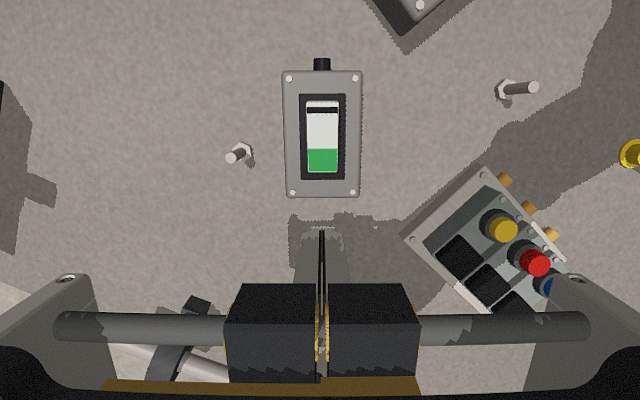

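The wrist view shows the box squarely with the rocker at (322,135), green at its lower end. Red reads 95.5 mm (out) and yellow 88.2. I'll fit the rocker slope from depth.

```bash
python3 -c "
from w import *
T,s=wT();d=np.load('pics/w10.npy')
P=np.array([pt('wrist',u,v,d[v,u],T) for v in range(116,168) for u in range(312,333)])
a=(P[:,:2]-[571,-154.6])@[.917,.4];k=np.polyfit(a,P[:,2],1);print(k,'tilt',np.arctan(k[0]),'joint',0.22-np.arctan(k[0]))
B=np.array([pt('wrist',u,v,d[v,u],T) for v in range(80,190) for u in (289,290,355,356)]);a=(B[:,:2]-[571,-154.6])@[.917,.4];k=np.polyfit(a,B[:,2],1);print('box top',k)"
```

```text
[-0.55328352 76.02499931] tilt -0.5053606545623416 joint 0.7253606545623416
box top [-2.15984636e-02  5.41399392e+01]
```

```bash
python3 -c "
from w import *
T,s=wT();d=np.load('pics/w10.npy')
for v in range(100,186,4):
    P=np.median([pt('wrist',u,v,d[v,u],T) for u in range(312,333)],0);print(v,round(float((P[:2]-[571,-154.6])@[.917,.4]),1),P[2].round(1))"
```

```text
100 -38.3 57.9
104 -34.1 81.1
108 -30.6 81.1
112 -27.1 80.3
116 -23.5 78.3
120 -19.9 77.7
124 -16.2 76.8
128 -12.8 75.5
132 -8.7 75.1
136 -5.0 74.3
140 -1.4 73.3
144 2.4 72.3
148 6.3 71.8
152 10.8 71.3
156 14.6 70.4
160 18.8 69.4
164 23.1 68.6
168 27.1 68.1
172 32.6 57.4
176 37.4 57.4
180 42.5 53.1
184 46.4 53.9
```

Row medians give a slope of −0.22, so the rocker is fully on (the plain fit was thrown off by outlier pixels). The box top is flat at about 53 mm. Handing in.

```bash
python3 -c "
from h import *
print(manip.job_done(),monitor.sense()['t'])"
```

```text
the job is handed in; nothing more can be done
the job is handed in; nothing more can be done
```

The vacuum rig is back in service. I pressed blue fully home, then yellow, then the green end of the rocker on the small grey switch box, and handed in at about 13.4 s of the 43 s. The hand-in reports no verdict.

**Final checks**
- **Blue cap:** it stopped hard at 87.1 mm with 21 N, and depth read 87.7 mm afterwards. It was mostly hidden in the last wrist view, so that reading dates from before the rocker press; the later scene picture still shows it low.
- **Yellow cap:** it stopped hard at 87.0 mm with 30 N, and depth read 88.2 mm at the end.
- **Red cap:** still out at 95.5 mm.
- **Rocker:** it stopped at 21 N, and the depth profile shows a tilt of about −0.22 rad, which is fully on.
- **Switch box and loose parts:** the box stands flat, and neither it nor the loose parts moved visibly. I judged that by eye from the pictures.
- **Robot:** the gripper was clear of everything at hand-in.

**Checks that failed or disagreed**
- A plain line fit of the rocker slope gave −0.55, thrown off by outlier depth pixels. The row medians settled it at −0.22.
- One wrist reading of the red cap gave 88.2 mm with the cap partly hidden. A clear view then gave 95.5 mm.
- My first approach to blue stopped 9 mm short because I used a position read while the arm was still moving. I corrected it before pressing.

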